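# Smooth shut the seed-tray flaps

## Robot

A 6-joint arm with a two-finger parallel gripper is mounted at the origin on the work surface. World frame = base frame: x ahead of the robot, y to its left, z up, the work surface at z = 0. Lengths are in m, angles in degrees, forces in N, time in s.
With the tool pointing down it reaches from about 0.375 to 0.9 m from the base axis. Payload 3.1 kg.
Tool frame: the origin (TCP) lies on the front face of the gripper's body, between the roots of the fingers; the fingertips stand 70 mm ahead of it and the grasp point (between the pads) lies 51 mm ahead of it; x points along the fingers, z is the direction in which the jaws open and shut, and the axes are right-handed (so a half turn about x gives the same grasp; the last joint's range is limited). The gripper opens to 87 mm and grips with 3 to 60 N. Pads are 19 mm wide; open, the fingers measure 117 mm over their backs; the gripper's body (75 mm by 190 mm) begins 51 mm behind the grasp point.
Start: joints at [63.684, 30.224, 82.088, -0, 67.689, -10.227], TCP at [0.173, 0.601, 0.292] pointing down, gripper open.
Joint ranges: [-176.69, 176.69], [-43.24, 126.21], [12.49, 139.97], [-82, 262], [0, 151.66], [-163.58, 163.58]. Speed limits (degrees/s): [159.86, 159.86, 180, 180, 180, 180].

## Interface

Orientations are given as [roll, pitch, yaw] about the fixed x, y, z axes, in that order (R = Rz(yaw) Ry(pitch) Rx(roll)).
In Python, from bench import * gives the robot as it stands.
- The arm moves only by the tool jog_arm, never from a script. Its argument "rows" is a list of rows, each a list of 3 entries, a list of its own where there are three numbers: the turn, a rotation vector about the world's x, y, z in degrees, then the shift along the world's x, y, z in m, then the closure, from 0 (fully open) to 1 (shut). In form: [[[ax, ay, az], [dx, dy, dz], hand], ...]. A call has 1 to 12 rows; each row shifts and turns the commanded pose from where the row before left it; what a row does not reach is not made up. A row lasts 1/8 s, in which the tool goes at most 62.5 mm and 10.7 degrees, less where a joint would pass 70% of its speed; a pose out of reach is approached as far as the arm can. A call is refused whole if a number of a shift passes 0.0625 or a number of a turn 10.7, either way. A call with a gripper value outside its range is refused whole. The fingers move at their own pace and stop on an object; "grip_force" is the grip in N (left out, the last holds). Time passes only in rows, so rows that do not move let the fingers close. It gives the time, the measured TCP pose, the force and the opening at its end, in the units of the state.
- observe(): the state, without advancing time (a new reading comes with each control period).
- grab_frame(name): name is "scene" or "top" or "wrist"; returns the picture (384x512x3 uint8, red, green, blue); there is no depth.
- calibration(name): a dict with "fx", "fy", "cx", "cy" (pixels), "extrinsics" (4x4, takes a point from camera to world coordinates). Camera axes: x right, y down, z forward; pixel columns grow to the right and rows downward; lengths in m; the calibration is good to about 2 mm. A picture is of the moment at which its call begins: read the wrist's pose just before it. calibration takes no time and is no camera call; for the wrist camera it gives the pose at the moment of the call.
- close_job(): hands the job in, once; it reports no verdict.
The state is a dict: "time_s": time; "qpos": joint angles; "joint_velocities": joint speeds; "tau": joint torques, N m; "ee_pos": TCP position; "orientation": TCP orientation; "force": force on the tool from outside, world axes, zero at the start; "torque": the same for the moment, N m; "grip_width": finger opening in m.
Only numpy, scipy, OpenCV 4.12 (cv2) and the standard library are available. Lean on these libraries where they do the work, as an engineer would, in place of code of your own. Each camera call takes 0.05 s, during which the arm holds its last target. There are 200 camera calls.

## Task

The row of blue flaps beside the orange marker has just been sown and needs darkness: run your closed fingertips lightly along that row, from its hinge end to its far end, so that the five flaps are pushed down flat one after the other in one low pass, without lifting away before the last is down. Leave the flaps of the other row open, grasp and lift nothing, do not disturb the markers, the dome and the other things standing about, and finish clear of the tray.

Things in the scene. Friction and masses are not known exactly. Their poses are not given: they have to be found in the camera images.
- tray: Fixed white seed tray, 280 (x) x 330 (y) x 60 mm high, on a 290 x 340 mm foot. Origin: centre of its underside, on the table; z up. On its flat deck two rows of five blue flaps run along its y axis: row a at x = -50 mm (near row), row b at x = +50 mm (far row). Between them at x = 0, y = +-75 mm stand two fixed seedlings, 30 mm across, 27 mm high.
- orange_marker: Loose orange marker, 40 g: a tag 30 mm wide, 4 mm thick, on a 22 x 34 mm black foot, 38 mm high in all. It stands on the deck outboard of the row just sown, about 62 mm from the row's line near its middle: tray x about -112 mm means row a, about +112 mm row b. Origin: centre of its underside.
- yellow_marker: Loose yellow marker of the same shape as the orange one, standing in the same way beside the other row. Origin: centre of its underside.
- dome: Loose clear plastic dome, 32 mm across, 31 mm high, 20 g, on the deck midway between the rows. Origin: centre of its underside.
- nutrient: Loose white bottle with a green cap, 60 mm across, 160 mm high, on the table to the left. Origin: centre of its underside.
- water_jug: Loose black open jug, 120 mm across, 200 mm high, on the table to the right. Origin: centre of its underside.
- seed_box: Loose pale carton, 90 x 140 x 120 mm high, on the table beyond and to the right of the tray. Origin: centre of its underside.
- scoop: Loose spoon lying on the table to the left beyond the bottle. Origin: on its underside.
- a_start (a point): Fixed point on the tray at the hinge end of row a: middle of the hinge line of flap a1, level with the tops of closed flaps (64 mm above the table, 4 mm above the deck). From here the row runs along the tray's -y. Every flap is hinged on its side nearer this point: fingertips coming from here ride up the open flaps and press them down; coming the other way they catch under the free edges.
- a_end (a point): Fixed point on the tray at the end of row a: middle of the free edge of flap a5 when closed, at the same height, 220 mm from a_start. Fingertips drawn from a_start to here, 1 to 3 mm above the level of these points, leave the flaps nearly flat; lower than the points they bear hard on the rigid hinges and tray.
- a1 (a joint): Flap 1 of row a: blue plate 36 mm along the row, 40 mm across, 4 mm thick; its hinge line lies 0 mm along from a_start. Value: opening angle, 0 = flat on the deck, growing as the free edge rises (starts 0.28 to 0.5 rad, edge 10 to 18 mm up). Light friction hinge, no spring: stays where left; under 1 N at the free edge shuts it.
- a2 (a joint): Flap 2 of row a: blue plate 36 mm along the row, 40 mm across, 4 mm thick; its hinge line lies 46 mm along from a_start. Value: opening angle, 0 = flat on the deck, growing as the free edge rises (starts 0.28 to 0.5 rad, edge 10 to 18 mm up). Light friction hinge, no spring: stays where left; under 1 N at the free edge shuts it.
- a3 (a joint): Flap 3 of row a: blue plate 36 mm along the row, 40 mm across, 4 mm thick; its hinge line lies 92 mm along from a_start. Value: opening angle, 0 = flat on the deck, growing as the free edge rises (starts 0.28 to 0.5 rad, edge 10 to 18 mm up). Light friction hinge, no spring: stays where left; under 1 N at the free edge shuts it.
- a4 (a joint): Flap 4 of row a: blue plate 36 mm along the row, 40 mm across, 4 mm thick; its hinge line lies 138 mm along from a_start. Value: opening angle, 0 = flat on the deck, growing as the free edge rises (starts 0.28 to 0.5 rad, edge 10 to 18 mm up). Light friction hinge, no spring: stays where left; under 1 N at the free edge shuts it.
- a5 (a joint): Flap 5 of row a: blue plate 36 mm along the row, 40 mm across, 4 mm thick; its hinge line lies 184 mm along from a_start. Value: opening angle, 0 = flat on the deck, growing as the free edge rises (starts 0.28 to 0.5 rad, edge 10 to 18 mm up). Light friction hinge, no spring: stays where left; under 1 N at the free edge shuts it.
- b_start (a point): Fixed point on the tray at the hinge end of row b: middle of the hinge line of flap b1, level with the tops of closed flaps (64 mm above the table, 4 mm above the deck). From here the row runs along the tray's +y. Every flap is hinged on its side nearer this point: fingertips coming from here ride up the open flaps and press them down; coming the other way they catch under the free edges.
- b_end (a point): Fixed point on the tray at the end of row b: middle of the free edge of flap b5 when closed, at the same height, 220 mm from b_start. Fingertips drawn from b_start to here, 1 to 3 mm above the level of these points, leave the flaps nearly flat; lower than the points they bear hard on the rigid hinges and tray.
- b1 (a joint): Flap 1 of row b: blue plate 36 mm along the row, 40 mm across, 4 mm thick; its hinge line lies 0 mm along from b_start. Value: opening angle, 0 = flat on the deck, growing as the free edge rises (starts 0.28 to 0.5 rad, edge 10 to 18 mm up). Light friction hinge, no spring: stays where left; under 1 N at the free edge shuts it.
- b2 (a joint): Flap 2 of row b: blue plate 36 mm along the row, 40 mm across, 4 mm thick; its hinge line lies 46 mm along from b_start. Value: opening angle, 0 = flat on the deck, growing as the free edge rises (starts 0.28 to 0.5 rad, edge 10 to 18 mm up). Light friction hinge, no spring: stays where left; under 1 N at the free edge shuts it.
- b3 (a joint): Flap 3 of row b: blue plate 36 mm along the row, 40 mm across, 4 mm thick; its hinge line lies 92 mm along from b_start. Value: opening angle, 0 = flat on the deck, growing as the free edge rises (starts 0.28 to 0.5 rad, edge 10 to 18 mm up). Light friction hinge, no spring: stays where left; under 1 N at the free edge shuts it.
- b4 (a joint): Flap 4 of row b: blue plate 36 mm along the row, 40 mm across, 4 mm thick; its hinge line lies 138 mm along from b_start. Value: opening angle, 0 = flat on the deck, growing as the free edge rises (starts 0.28 to 0.5 rad, edge 10 to 18 mm up). Light friction hinge, no spring: stays where left; under 1 N at the free edge shuts it.
- b5 (a joint): Flap 5 of row b: blue plate 36 mm along the row, 40 mm across, 4 mm thick; its hinge line lies 184 mm along from b_start. Value: opening angle, 0 = flat on the deck, growing as the free edge rises (starts 0.28 to 0.5 rad, edge 10 to 18 mm up). Light friction hinge, no spring: stays where left; under 1 N at the free edge shuts it.
Not all that is in view belongs to the job. Leave any pink or purple look-alike of the orange_marker alone.

How it is judged:
By the outcome, as a careful person would: the job done as asked, in the order asked, and still so for the second after the job is handed in, with the robot touching nothing.
It also fails if it takes over 40 s, if anything falls off the work surface, if the arm or the gripper's body presses on something with over 40 N, if the wrist force passes 120 N, or if a joint passes its speed limit or range.

## Working session

There is one attempt and no reset: what is moved stays moved. The work goes in short steps, Python scripts to look and compute and a tool call to move; the robot and the scene stay as the last step left them, time stands still between calls to the robot, and variables do not carry over. Pictures are saved under pics/ and viewed, on a budget of 10 in all, crops included, one or two more only if the job needs it, and the job is handed in when it is done.

Besides the shell and the picture viewer there is one more tool, called after "Request:" as name([rows], argument=value, ...), one row to a line, values as JSON. jog_arm: Moves the arm, as the interface text tells. Its arguments: {"type":"object","properties":{"rows":{"type":"array","items":{"type":"array"}},"grip_force":{"type":"number"}},"required":["rows"]}

```bash
mkdir -p pics; python3 - <<'E'
from bench import *
import cv2
for n in("top","scene"):
    im=grab_frame(n);c=calibration(n)
    cv2.imwrite(f"pics/{n}0.png",cv2.resize(im[...,::-1],(800,600),interpolation=cv2.INTER_CUBIC)); cv2.imwrite(f"{n}_raw.png",im[...,::-1])
    print(n,c)
print(observe())
E
```

```text
top {'fx': 447.50736364356317, 'fy': 447.50736364356317, 'cx': 251.3695628169567, 'cy': 187.72830864737918, 'extrinsics': array([[ 0.01982066, -0.99573308,  0.0901264 ,  0.45208621],
       [-0.99974087, -0.01872934,  0.0129385 , -0.02117152],
       [-0.01119529, -0.09035949, -0.99584629,  1.45331459],
       [ 0.        ,  0.        ,  0.        ,  1.        ]])}
scene {'fx': 431.8958138926716, 'fy': 431.8958138926716, 'cx': 258.77128447020425, 'cy': 196.75153980095968, 'extrinsics': array([[ 0.40093754,  0.76011584, -0.5113443 ,  1.18849514],
       [ 0.91610095, -0.33092823,  0.22637481, -0.27657947],
       [ 0.00285282, -0.55920516, -0.8290244 ,  1.06022095],
       [ 0.        ,  0.        ,  0.        ,  1.        ]])}
{'time_s': 0.1, 'qpos': array([ 6.36836324e+01,  3.02735374e+01,  8.21499017e+01,  2.80880661e-04,
        6.76902604e+01, -1.02263068e+01]), 'joint_velocities': array([ 0.11275643, -0.0788677 , -0.17493038,  0.06610426, -0.10368327,
        0.04831983]), 'tau': array([-7.69059861e-04, -4.40984774e+01, -1.77149087e+01,  6.35182508e-02,
        5.33860386e-02, -3.42157296e-05]), 'ee_pos': array([0.17293666, 0.60004101, 0.2913657 ]), 'orientation': array([ 169.64285313,   89.88630026, -116.44731457]), 'force': array([ 0.2645138 , -0.62596227, -0.18963531]), 'torque': array([-0.0155988 , -0.03746755,  0.01821612]), 'grip_width': 0.08701538757667304}
```

View pics/top0.png

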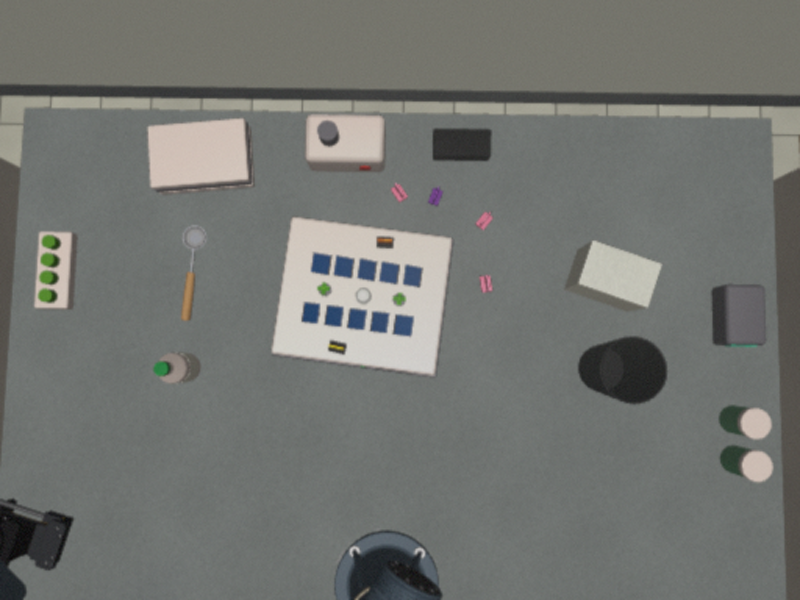

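View pics/scene0.png

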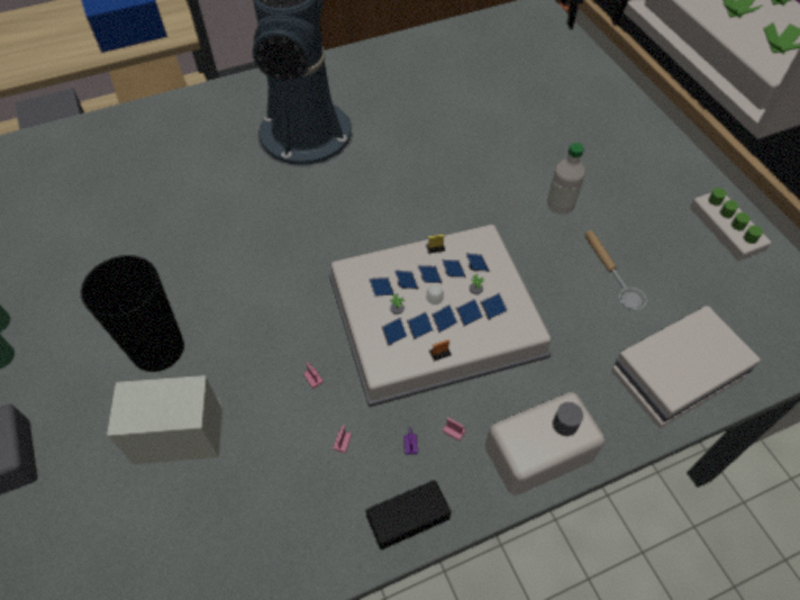

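Top view: the tray is at the centre, its deck corners near (291,218), (451,238), (435,375) and (273,354). Orange candidates are:
- the orange marker on the deck at (385,242)
- the yellow marker at (337,347)
- pink look-alikes on the table at (399,192), (485,220) and (486,284)
- a purple look-alike at (435,197)

The orange one on the deck, beside the far row, is the one described. That makes it row b, running from the right end (-y) to the left end (+y). Next I'll measure and check with a crop.

```bash
cat > h.py <<'E'
import numpy as np,cv2
from bench import *
def ray(c,uv,z):
    uv=np.atleast_2d(uv).astype(float);E=c["extrinsics"]
    d=np.c_[(uv[:,0]-c["cx"])/c["fx"],(uv[:,1]-c["cy"])/c["fy"],np.ones(len(uv))]@E[:3,:3].T
    return E[:3,3]+d*((z-E[2,3])/d[:,2])[:,None]
def proj(c,P):
    E=c["extrinsics"];q=(np.atleast_2d(P)-E[:3,3])@E[:3,:3]
    return np.c_[c["fx"]*q[:,0]/q[:,2]+c["cx"],c["fy"]*q[:,1]/q[:,2]+c["cy"]]
def blobs(m,amin):
    n,l,s,ce=cv2.connectedComponentsWithStats(m.astype(np.uint8))
    return [(ce[i],s[i,4],l==i) for i in range(1,n) if s[i,4]>=amin]
E
python3 - <<'E'
from h import *
for n,roi in(("top",(170,135,295,245)),("scene",(205,140,355,258))):
    im=cv2.imread(f"{n}_raw.png");c=calibration(n);x0,y0,x1,y1=roi
    h=cv2.cvtColor(im,cv2.COLOR_BGR2HSV);M=np.zeros(h.shape[:2],bool);M[y0:y1,x0:x1]=1
    blue=M&(h[...,0]>95)&(h[...,0]<130)&(h[...,1]>110)
    for ce,a,_ in blobs(blue,25): print(n,"flap",ce.round(1),a,ray(c,ce,.069)[0].round(4))
    og=M&(h[...,0]<16)&(h[...,1]>140)
    for ce,a,_ in blobs(og,4): print(n,"orange",ce.round(1),a,ray(c,ce,.085)[0].round(4))
    if n=="top":
        w=M&(h[...,2]>140)&(h[...,1]<60)
        b=max(blobs(w,500),key=lambda b:b[1])
        ct=cv2.findContours(b[2].astype(np.uint8),0,2)[0][0]
        r=cv2.minAreaRect(ct);print(r);p=ray(c,cv2.boxPoints(r),.06);print(p.round(4),p.mean(0),[np.linalg.norm(p[i]-p[i-1]) for i in range(4)])
    else: cv2.imwrite("pics/crop1.png",cv2.resize(im[y0:y1,x0:x1],None,fx=5,fy=5,interpolation=cv2.INTER_CUBIC))
E
```

```text
top flap [205.  168.5] 105 [0.635  0.1428 0.069 ]
top flap [219.6 170.4] 98 [0.6299 0.0971 0.069 ]
top flap [234.3 172.3] 89 [0.6246 0.0509 0.069 ]
top flap [248.4 174.2] 89 [0.6195 0.0068 0.069 ]
top flap [263.3 176.4] 70 [ 0.6136 -0.0397  0.069 ]
top flap [198.5 199.8] 91 [0.5367 0.16   0.069 ]
top flap [213.5 201.8] 96 [0.5312 0.1134 0.069 ]
top flap [227.9 203.8] 94 [0.5259 0.0685 0.069 ]
top flap [242.4 205.8] 89 [0.5206 0.0235 0.069 ]
top flap [257.6 208. ] 99 [ 0.5148 -0.0238  0.069 ]
top orange [245.8 153.6] 15 [0.6815 0.0159 0.085 ]
((231.27947998046875, 188.9039306640625), (105.33447265625, 89.07833099365234), 7.594643592834473)
[[ 0.4539  0.2376  0.06  ]
 [ 0.7328  0.2102  0.06  ]
 [ 0.6942 -0.1204  0.06  ]
 [ 0.4174 -0.0874  0.06  ]] [0.57458634 0.0599922  0.06      ] [np.float64(0.32695909310532123), np.float64(0.280274301556685), np.float64(0.33277748203830787), np.float64(0.27871813432620046)]
scene flap [304.9 167.6] 73 [0.5372 0.1575 0.069 ]
scene flap [289.7 171.3] 79 [0.5317 0.1115 0.069 ]
scene flap [274.6 175. ] 84 [0.5264 0.0658 0.069 ]
scene flap [259.5 178.8] 86 [0.5216 0.0208 0.069 ]
scene flap [243.8 183.2] 97 [ 0.5177 -0.0263  0.069 ]
scene flap [315.6 195.5] 127 [0.6364 0.1404 0.069 ]
scene flap [300.2 199.6] 126 [0.6315 0.0951 0.069 ]
scene flap [284.2 203.5] 121 [0.6253 0.0491 0.069 ]
scene flap [268.5 208.1] 129 [0.6216 0.0034 0.069 ]
scene flap [251.9 211.8] 126 [ 0.6148 -0.0426  0.069 ]
scene orange [281.3 222.5] 52 [0.685  0.0112 0.085 ]
```

View pics/crop1.png

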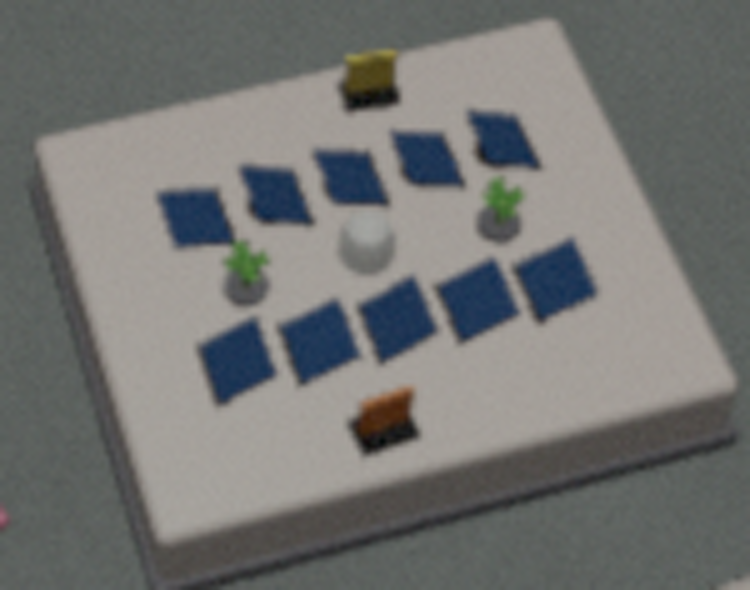

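The crop shows the orange marker at crop (385,420), outboard of the far row. That row's flaps rise towards the image right (+y), so the sweep runs from -y to +y.

```bash
cat >> h.py <<'E'
from scipy.spatial.transform import Rotation as R
psi=np.radians(-6.7);ex=np.array([np.cos(psi),np.sin(psi)]);ey=np.array([-ex[1],ex[0]])
cen=np.array([.5757,.0588]);bs=cen+.05*ex-.11*ey;be=bs+.22*ey
def st():
    o=observe();r=R.from_euler("xyz",o["orientation"],degrees=True).as_matrix()
    tip=o["ee_pos"]+.07*r[:,0]
    d=tip[:2]-bs
    print("t",o["time_s"],"ee",o["ee_pos"].round(4),"tip",tip.round(4),"along/across mm",(1e3*d@ey).round(1),(1e3*d@ex).round(1),"F",o["force"].round(1),"w",o["grip_width"].round(3),"q",o["qpos"].round(0))
    return o,r
E
python3 - <<'E'
from h import *
o,r=st();print(r.round(3));print("jaw yaw",np.degrees(np.arctan2(r[1,2],r[0,2])),"bs",bs,"be",be,"pre",bs-.028*ey)
t=np.c_[[0,0,-1],[0,0,0],np.r_[ex,0]];
for s in(1,-1):
    z=s*np.r_[ex,0];x=np.array([0,0,-1.]);T=np.c_[x,np.cross(z,x),z]
    print(R.from_matrix(T@r.T).as_rotvec(degrees=True))
E
```

```text
Traceback (most recent call last):
  File "h.py", line 20, in st
    print("t",o["time_s"],"ee",o["ee_pos"].round(4),"tip",tip.round(4),"along/across mm",(1e3*d@ey).round(1),(1e3*d@ex).round(1),"F",o["force"].round(1),"w",o["grip_width"].round(3),"q",o["qpos"].round(0))
                                                                                                                                                             ^^^^^^^^^^^^^^^^^^^^^
AttributeError: 'float' object has no attribute 'round'
```

```bash
sed -i 's/o\["grip_width"\].round(3)/round(o["grip_width"],3)/' h.py
python3 - <<'E'
from h import *
o,r=st();print(r.round(3));print("bs",bs,"be",be,"pre",bs-.028*ey)
for s in(1,-1):
    z=s*np.r_[ex,0];x=np.array([0,0,-1.]);T=np.c_[x,np.cross(z,x),z]
    print(R.from_matrix(T@r.T).as_rotvec(degrees=True))
E
```

```text
t 0.1 ee [0.1729 0.6    0.2914] tip [0.1729 0.5999 0.2214] along/across mm 600.4 -513.2 F [ 0.3 -0.6 -0.2] w 0.087 q [ 64.  30.  82.   0.  68. -10.]
[[-0.001 -0.961  0.277]
 [-0.002  0.277  0.961]
 [-1.     0.    -0.002]]
bs [ 0.61252475 -0.05628231] be [0.63819231 0.16221523] pre [ 0.60925797 -0.08409109]
[ 4.88049416e-02 -1.13608774e-01 -8.06098040e+01]
[1.18814720e-01 5.10413525e-02 9.93901314e+01]
```

Request:
jog_arm([
  [[0, 0, -5], [0.027, -0.042, 0], 1],
  [[0, 0, -5], [0.027, -0.042, 0], 1],
  [[0, 0, -5], [0.027, -0.042, 0], 1],
  [[0, 0, -5], [0.027, -0.042, 0], 1],
  [[0, 0, -5], [0.027, -0.042, 0], 1],
  [[0, 0, -5], [0.027, -0.042, 0], 1],
  [[0, 0, -5], [0.027, -0.042, 0], 1],
  [[0, 0, -5], [0.027, -0.042, 0], 1],
  [[0, 0, -5], [0.027, -0.042, 0], 1],
  [[0, 0, -5], [0.027, -0.042, 0], 1],
  [[0, 0, -5], [0.027, -0.042, 0], 1],
  [[0, 0, -5], [0.027, -0.042, 0], 1],
], grip_force=20)

```text
time_s: 1.6
ee_pos: [0.4977, 0.095, 0.292]
orientation: [145.9, 90.0, 159.6]
force: [0.0, 0.6, -0.7]
grip_width: 0.0009
```

Request:
jog_arm([
  [[0, 0, -5], [0.028, -0.045, 0], 1],
  [[0, 0, -5], [0.028, -0.045, 0], 1],
  [[0, 0, -5], [0.028, -0.045, 0], 1],
  [[0, 0, -5.6], [0.028, -0.045, 0], 1],
  [[0, 0, 0], [0, 0, -0.04, 0], 1],
])

```text
invalid input
```

Request:
jog_arm([
  [[0, 0, -5], [0.028, -0.045, 0], 1],
  [[0, 0, -5], [0.028, -0.045, 0], 1],
  [[0, 0, -5], [0.028, -0.045, 0], 1],
  [[0, 0, -5.6], [0.028, -0.045, 0], 1],
  [[0, 0, 0], [0, 0, -0.04], 1],
  [[0, 0, 0], [0, 0, 0], 1],
  [[0, 0, 0], [0, 0, 0], 1],
])

```text
time_s: 2.48
ee_pos: [0.609, -0.083, 0.2526]
orientation: [154.0, 90.0, 147.3]
force: [0.2, -0.1, 0.1]
grip_width: 0.0006
```

```bash
python3 - <<'E'
from h import *
o,r=st();print(r.round(3))
c=calibration("wrist");im=grab_frame("wrist")[...,::-1].copy()
for k in range(5):
    for s in(-20,20):
        for a in (0,):
            p=bs+ey*k*.046+ex*s/1e3;u=proj(c,[*p,.064])[0];cv2.circle(im,tuple(int(v) for v in u.round()),2,(0,0,255),-1)
u=proj(c,[*be,.064])[0];cv2.circle(im,tuple(int(v) for v in u.round()),2,(0,255,255),-1)
cv2.imwrite("pics/w1.png",cv2.resize(im,(800,600)))
E
```

```text
t 2.475 ee [ 0.609  -0.083   0.2526] tip [ 0.609  -0.083   0.1826] along/across mm -26.9 -0.4 F [ 0.2 -0.1  0.1] w 0.001 q [-18.  32.  86.   0.  62. -12.]
[[-0.     0.116  0.993]
 [ 0.     0.993 -0.116]
 [-1.     0.    -0.   ]]
```

View pics/w1.png

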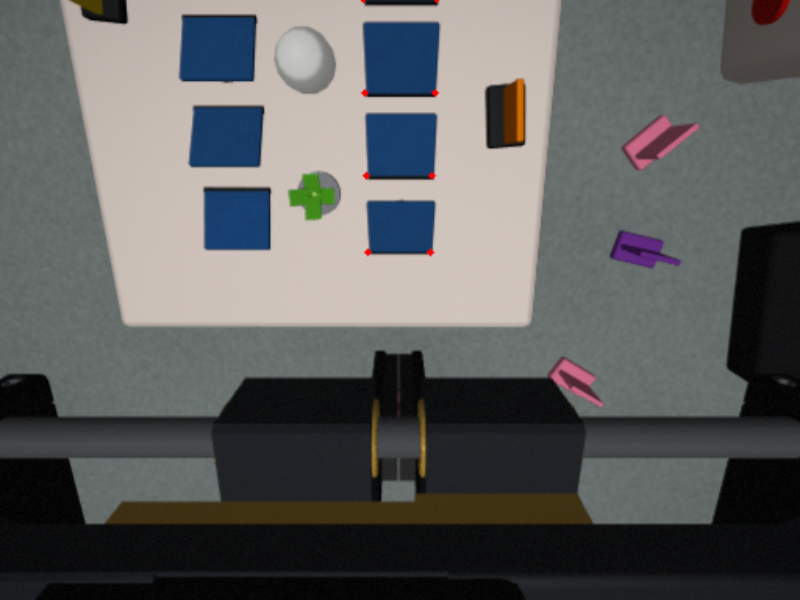

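Wrist view: the projected hinge corners (red) land on flaps b1–b3 of the row by the orange marker at (508,113), to within a pixel or two. The closed fingers are centred on the row. Now descending in front of b1.

Request:
jog_arm([
  [[0, 0, 0], [0, 0, -0.05], 1],
  [[0, 0, 0], [0, 0, -0.04], 1],
  [[0, 0, 0], [0, 0, -0.02], 1],
  [[0, 0, 0], [0, 0, -0.003], 1],
  [[0, 0, 0], [0, 0, 0], 1],
  [[0, 0, 0], [0, 0, 0], 1],
])

```text
time_s: 3.28
ee_pos: [0.6102, -0.0836, 0.141]
orientation: [-11.3, 89.8, -17.9]
force: [0.5, 0.4, 0.0]
grip_width: 0.0006
```

```bash
python3 -c "
from h import *
st()"
```

```text
t 3.275 ee [ 0.6102 -0.0836  0.141 ] tip [ 0.6104 -0.0837  0.071 ] along/across mm -27.4 1.1 F [0.5 0.4 0. ] w 0.001 q [-18.  41.  90.   0.  49. -12.]
```

Request:
jog_arm([
  [[0, 0, 0], [0, 0, -0.003], 1],
  [[0, 0, 0], [0, 0, 0], 1],
  [[0, 0, 0], [0, 0, 0], 1],
  [[0, 0, 0], [0, 0, 0], 1],
])

```text
time_s: 3.78
ee_pos: [0.6091, -0.0835, 0.1362]
orientation: [-173.1, 90.0, -179.8]
force: [-0.2, -0.1, 0.8]
grip_width: 0.0006
```

Request:
jog_arm([
  [[0, 0, 0], [0.0014, 0.0119, 0], 1],
  [[0, 0, 0], [0.0014, 0.0119, 0], 1],
  [[0, 0, 0], [0.0014, 0.0119, 0], 1],
  [[0, 0, 0], [0.0014, 0.0119, 0], 1],
  [[0, 0, 0], [0.0014, 0.0119, 0], 1],
  [[0, 0, 0], [0.0014, 0.0119, 0], 1],
])

```text
time_s: 4.53
ee_pos: [0.6176, -0.0112, 0.1362]
orientation: [-101.9, 90.0, -108.6]
force: [0.1, -1.3, 1.2]
grip_width: 0.0002
```

```bash
python3 -c "
from h import *
st()"
```

```text
t 4.525 ee [ 0.6176 -0.0112  0.1362] tip [ 0.6176 -0.0113  0.0662] along/across mm 45.3 -0.2 F [ 0.1 -1.3  1.2] w 0.0 q [-11.  41.  90.  -0.  49.  -5.]
```

Height is steady at 66.2 mm, contact is light and the line is good, so I'll carry on.

Request:
jog_arm([
  [[0, 0, 0], [0.0014, 0.0119, 0], 1],
  [[0, 0, 0], [0.0014, 0.0119, 0], 1],
  [[0, 0, 0], [0.0014, 0.0119, 0], 1],
  [[0, 0, 0], [0.0014, 0.0119, 0], 1],
  [[0, 0, 0], [0.0014, 0.0119, 0], 1],
  [[0, 0, 0], [0.0014, 0.0119, 0], 1],
  [[0, 0, 0], [0.0014, 0.0119, 0], 1],
  [[0, 0, 0], [0.0014, 0.0119, 0], 1],
])

```text
time_s: 5.52
ee_pos: [0.6288, 0.0838, 0.1363]
orientation: [-91.4, 90.0, -98.1]
force: [0.0, -1.1, 0.7]
grip_width: 0.0004
```

Request:
jog_arm([
  [[0, 0, 0], [0.0014, 0.0119, 0], 1],
  [[0, 0, 0], [0.0014, 0.0119, 0], 1],
  [[0, 0, 0], [0.0014, 0.0119, 0], 1],
  [[0, 0, 0], [0.0014, 0.0119, 0], 1],
  [[0, 0, 0], [0.0014, 0.0119, 0], 1],
  [[0, 0, 0], [0.0014, 0.0119, 0], 1],
  [[0, 0, 0], [0.0014, 0.0119, 0], 1],
  [[0, 0, 0], [0.0014, 0.0119, 0], 1],
  [[0, 0, 0], [0, 0, 0], 1],
])

```text
time_s: 6.65
ee_pos: [0.6399, 0.1795, 0.1361]
orientation: [76.4, 90.0, 69.8]
force: [0.1, 0.5, -0.0]
grip_width: 0.0004
```

```bash
python3 -c "
from h import *
st()"
```

```text
t 6.65 ee [0.6399 0.1795 0.1361] tip [0.6399 0.1795 0.0661] along/across mm 237.3 -0.3 F [ 0.1  0.5 -0. ] w 0.0 q [ 6. 44. 83.  0. 53. 13.]
```

Request:
jog_arm([
  [[0, 0, 0], [0, 0, 0.03], 1],
  [[0, 0, 0], [0, 0, 0.05], 1],
  [[0, 0, 0], [0, 0, 0.05], 1],
  [[0, 0, 0], [0, 0.05, 0.03], 1],
  [[0, 0, 0], [0, 0.05, 0], 1],
  [[0, 0, 0], [0, 0.05, 0], 1],
  [[0, 0, 0], [0, 0.05, 0], 1],
  [[0, 0, 0], [0, 0.03, 0], 1],
  [[0, 0, 0], [0, 0, 0], 1],
  [[0, 0, 0], [0, 0, 0], 1],
])

```text
time_s: 7.9
ee_pos: [0.6399, 0.4072, 0.2958]
orientation: [-113.9, 89.9, -120.6]
force: [-0.3, -0.2, 0.9]
grip_width: 0.0005
```

```bash
python3 - <<'E'
from h import *
st()
a=grab_frame("top")[135:245,170:295,::-1];b=grab_frame("scene")[140:258,205:355,::-1]
a=cv2.resize(a,(400,352),interpolation=2);b=cv2.resize(b,(400,315),interpolation=2)
b=cv2.copyMakeBorder(b,0,37,0,0,0);cv2.imwrite("pics/end.png",np.hstack([a,b]))
E
```

```text
t 7.9 ee [0.6399 0.4072 0.2958] tip [0.6399 0.4071 0.2258] along/across mm 463.4 -26.9 F [-0.3 -0.2  0.9] w 0.0 q [24. 41. 60. -0. 79. 31.]
```

View pics/end.png

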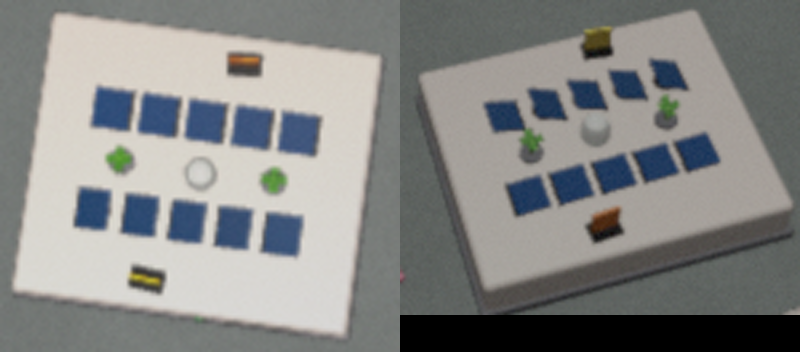

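The five flaps by the orange marker are flat: left panel (113,108) to (299,133), right panel (529,195) to (697,152). The other row is still open, and the markers and dome are where they were. The arm is clear of the tray, so I'm handing in.

```bash
python3 -c "
from bench import *
print(close_job())"
```

```text
the job is handed in; nothing more can be done
None
```

The five flaps of the row beside the orange marker (row b, the far row) are closed, and the job is handed in. I pressed them down in one low pass with the fingers shut, from the hinge end to about 17 mm past the far end. The fingertips stayed about 2 mm above the closed-flap level and within about 1 mm of the row's line.

- **Force and time:** the force readings between steps of the pass were under 2 N, and the arm stopped at 7.9 s of the 40 s allowed.
- **Final pictures:** the top and scene views show all five flaps flat and the other row still open. The markers, dome and seedlings look undisturbed, and the arm is clear of the tray.
- **Limits of the checks:** I judged the flaps flat by eye, without measuring their angles, and the final pictures cover only the tray. One move call was refused for a badly formed row and resent; nothing moved in between. No check failed or disagreed.

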